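# Find the full tin of brazing paste by its weight

## Task

One of the three identical closed tins of brazing paste was left out on the bench: lift it, feel its weight and set it down in the empty socket of the rack, then heft the other two, first the one further left and then the one further right, lifting each right out of its socket and setting it back in (not dropping it) before you lift another. One tin is clearly the heaviest, the full one: finish with it in the gripper, held up still and upright with its base at least 15 cm above the bench, the other two standing in the rack and the tools lying round about left alone. The program ends while it is holding the tin up; do not put it down.

Things in the scene. Friction and masses are not known exactly. Their poses are not given: they have to be found in the camera images.
- rack: Fixed bench rack: a sheet-steel tray 86 x 290 mm, 13 mm high, with a low rod handle at each short end (328 mm over the handles, to 20 mm high). Three sockets stand on it in a row. Origin: centre of its underside, on the bench. Its y axis runs along the row, to the robot's left; x points away from the robot. The sockets stand at y = +95, 0 and -95 mm in this frame, x = 0.
- socket_a: One of the three identical sockets of the rack: a stub of dark steel pipe, 69 mm outside, 61 mm bore, upright, its rim 31.5 mm above the bench. It starts with a tin in it. Which of the three places of the row it has differs from start to start. Origin: centre of its foot, on the rack's sheet 1.5 mm above the bench, where a seated tin stands. z up.
- socket_b: As socket_a; it too starts with a tin in it.
- socket_c: As socket_a, but it starts empty: the tin left out on the bench belongs here. It may be any of the three places of the row.
- tin_1: One of three closed bare-metal lever-lid tins that look alike: upright cylinder, 56 mm diameter, 90 mm high, foot edge bevelled 2 mm. Two are part used (0.15 to 0.42 kg), one is full (0.56 to 0.7 kg). Origin: centre of its underside; z up. Seated, it stands 60 mm out of the socket. Grip it 45 to 80 mm above its underside; about 30 N carries it.
- tin_2: As tin_1, same look and size. Two tins start in sockets and one on the open bench to the left of the rack; which tin stands where differs from start to start.
- tin_3: As tin_1, same look and size.
- pliers: Bystander, leave alone: combination pliers, 40 x 174 x 12 mm, lying on the bench beyond the tins. Origin: centre of the underside.
- centre_punch: Bystander, leave alone: steel centre punch, 100 mm long, 11 mm thick, lying on the near part of the bench. Origin: centre of the underside.
- coupon_1: Bystander, leave alone: dark steel practice plate with a weld bead, 50 x 100 x 8 mm, lying on the near left of the bench. Origin: centre of the underside.
- soapstone_holder: Bystander, leave alone: slim marker in a clip holder, 122 mm long, 11 mm thick, lying on the near part of the bench. Origin: centre of the underside.

How it is judged:
By the outcome, as a careful person would: the job done as asked, in the order asked, and still so for the second after the job is handed in, while the arm keeps its last pose, push and grip.
It also fails if it takes over 72 s, if anything falls off the work surface, if the arm or the gripper's body presses on something with over 40 N, if the wrist force passes 120 N, or if a joint passes its speed limit or range.

## Robot

A 6-joint arm with a two-finger parallel gripper is mounted at the origin on a cart in front of the work surface, level with it; the furniture and walls round the work are solid. World frame = base frame: x ahead of the robot, y to its left, z up, the work surface at z = 0. Lengths are in m, angles in degrees, forces in N, time in s.
With the tool pointing down it reaches from about 0.15 to 0.775 m from the base axis. Payload 6.1 kg.
Tool frame: the origin (TCP) lies on the centre line of the jaws, within the pads' length; the fingertips stand 25 mm ahead of it and the grasp point (between the pads) lies 6 mm ahead of it; z points along the fingers, y is the direction in which the jaws open and shut (so a half turn about z gives the same grasp; the last joint's range is limited). The gripper opens to 85 mm and grips with 20 to 120 N. Pads are 22 mm wide; open, the fingers measure 114 mm over their backs; the gripper's body (76 mm by 85 mm) begins 54 mm behind the grasp point. The pads swing forward as they close: fully open they stand 13 mm farther back than shut.
Start: joints at [75.974, 7.208, -2.269, 80.523, 0, 90], TCP at [0.127, 0.509, 0.256] pointing down, gripper open.
Joint ranges: [-155.77, 155.77], [-54.66, 111.73], [-72.52, 77.12], [-102.08, 115.82], [-83.92, 84.16], [-180, 180]. Speed limits (degrees/s): [136.94, 136.94, 172.46, 180, 180, 180].

## Interface

Orientations are given as a 3x3 rotation matrix whose columns are the frame's x, y, z axes.
In Python, from station import arm gives the robot as it stands.
- The arm moves only by the tool step_arm, never from a script. Its argument "commands" is a list of rows, each a list of 6 numbers: the shift along the tool's x, y, z in mm, then the turn, a rotation vector about the tool's x, y, z in rad. A call has 1 to 20 rows; each row is the pose to reach, as a shift and turn from the pose measured when the call began, along the tool's axes at that moment; what a row does not reach only later rows make up. A row lasts 1/10 s, in which the tool goes at most 50 mm and 8.59 degrees, less where a joint would pass 70% of its speed; a pose out of reach is approached as far as the arm can. A call with a gripper value outside its range is refused whole. "gripper" is the finger opening in mm, from 0 to 85.4, set as the call begins (left out, the last holds). The fingers move at their own pace and stop on an object; the grip force is fixed at half the most. Time passes only in rows, so rows that repeat a pose let the fingers close. It gives the time, the measured TCP pose, the force and the opening at its end, in the units of the state.
- arm.get_obs(): the state, without advancing time (a new reading comes with each control period).
- arm.grab_frame(name): name is "scene" or "top" or "wrist"; returns (picture, depth): 480x640x3 uint8, red, green, blue; 480x640 float32, m along the optical axis (not along the pixel's ray), 0 where there is no reading.
- arm.camera_info(name): a dict with "mtx" (3x3 intrinsics, pixels), "world_from_camera" (4x4, takes a point from camera to world coordinates); the wrist camera has in their place "tool_from_camera" (4x4, takes a point from camera to tool coordinates, whose origin is the TCP and whose axes are the flange's). Camera axes: x right, y down, z forward; pixel columns grow to the right and rows downward; lengths in m; the calibration is good to about 2 mm. A picture is of the moment at which its call begins: read the wrist's pose just before it. camera_info takes no time and is no camera call.
- arm.sign_off(): hands the job in, once; it reports no verdict.
The state is a dict: "time": time; "joints": joint angles; "joint_vel": joint speeds; "effort": joint torques, N m; "position": TCP position; "ee_rot": TCP orientation; "contact_force": force on the tool from outside, world axes, zero at the start; "wrist_torque": the same for the moment, N m; "gripper_width": finger opening in m.
Only numpy, scipy, OpenCV 4.12 (cv2) and the standard library are available. Lean on these libraries where they do the work, as an engineer would, in place of code of your own. Each camera call takes 0.05 s, during which the arm holds its last target.

## Working session

There is one attempt and no reset: what is moved stays moved. The work goes in short steps, Python scripts to look and compute and a tool call to move; the robot and the scene stay as the last step left them, time stands still between calls to the robot, and variables do not carry over. Pictures are saved under pics/ and viewed, and the job is handed in when it is done.

Besides the shell and the picture viewer there is one more tool, called by a JSON object that holds its "op" and its "data", one argument or row to a line. step_arm: Moves the arm, as the interface text tells. Its arguments: {"type":"object","properties":{"commands":{"type":"array","items":{"type":"array","items":{"type":"number"}}},"gripper":{"type":"number"}},"required":["commands"]}

```bash
ls; mkdir -p pics; python3 - <<'E'
from station import arm
import cv2,numpy as np
o=arm.get_obs()
for k,v in o.items(): print(k,np.round(v,4).tolist())
for n in ["scene","top"]:
    p,d=arm.grab_frame(n); cv2.imwrite(f"pics/{n}0.png",p[:,:,::-1]); np.save(f"pics/{n}0.npy",d)
for n in ["scene","top","wrist"]:
    print(n,arm.camera_info(n))
E
```

```text
pics
time 0.0
joints [75.9745, 7.2403, -2.326, 80.5247, -0.0002, 90.001]
joint_vel [-0.0915, -0.0195, -0.0071, -0.062, -0.1125, 0.0646]
effort [0.0004, -43.5913, 35.2925, 0.0173, 0.0, -0.0]
position [0.1271, 0.509, 0.2555]
ee_rot [[-0.9702, 0.2424, -0.0004], [0.2424, 0.9702, -0.0015], [-0.0, -0.0016, -1.0]]
contact_force [-0.0367, -0.4986, 0.8185]
wrist_torque [-0.0121, 0.0296, 0.008]
gripper_width 0.0852
scene {'mtx': array([[570.29793173,   0.        , 321.84940741],
       [  0.        , 570.29793173, 240.07400295],
       [  0.        ,   0.        ,   1.        ]]), 'world_from_camera': array([[-0.57686708,  0.31447971, -0.75387458,  1.3015983 ],
       [ 0.81666327,  0.24113435, -0.52432368,  0.51172116],
       [ 0.01689589, -0.91812675, -0.3959265 ,  0.43736699],
       [ 0.        ,  0.        ,  0.        ,  1.        ]])}
top {'mtx': array([[559.82064654,   0.        , 314.27180623],
       [  0.        , 559.82064654, 231.44390104],
       [  0.        ,   0.        ,   1.        ]]), 'world_from_camera': array([[ 0.12915257, -0.96337941,  0.23498879,  0.35499955],
       [-0.99162406, -0.12575045,  0.02947121, -0.02006386],
       [ 0.00115799, -0.23682682, -0.97155119,  0.90815151],
       [ 0.        ,  0.        ,  0.        ,  1.        ]])}
wrist {'mtx': array([[384.77975567,   0.        , 317.20828185],
       [  0.        , 384.77975567, 245.49477221],
       [  0.        ,   0.        ,   1.        ]]), 'tool_from_camera': array([[ 7.35813351e-04, -9.52302162e-01, -3.05155782e-01,
         7.74472995e-02],
       [ 9.99999437e-01,  4.67360844e-04,  9.52773015e-04,
        -1.46180198e-03],
       [-7.64709938e-04, -3.05156311e-01,  9.52301970e-01,
        -1.16913997e-01],
       [ 0.00000000e+00,  0.00000000e+00,  0.00000000e+00,
         1.00000000e+00]])}
```

View pics/top0.png

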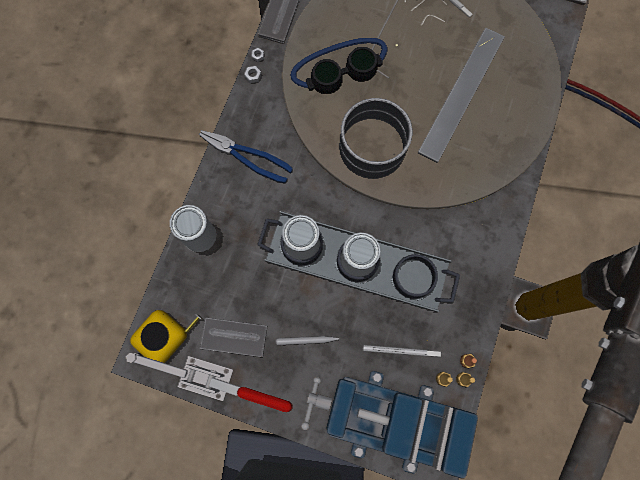

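View pics/scene0.png

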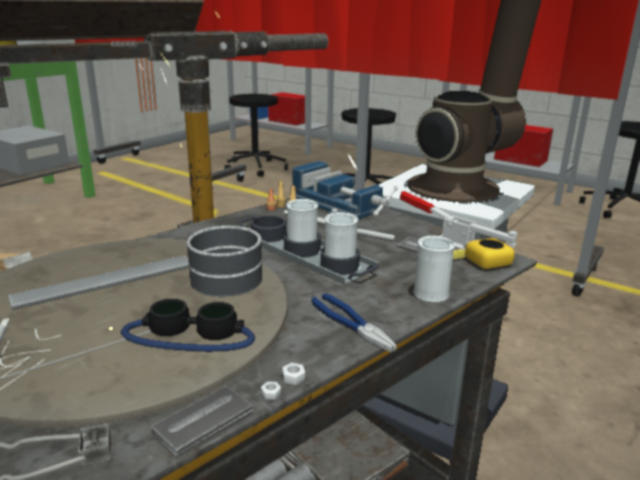

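The top view shows the loose tin at about (188,222), seated tins at (300,235) and (361,252), and the empty socket at (414,276), the right-hand place. Next I measure these from depth.

```bash
cat > h.py <<'E'
import numpy as np,cv2
def world(info,d,T=None):
    K=info["mtx"]; T=info["world_from_camera"] if T is None else T
    v,u=np.mgrid[:d.shape[0],:d.shape[1]]
    P=np.stack([(u-K[0,2])/K[0,0]*d,(v-K[1,2])/K[1,1]*d,d],-1)
    return P@T[:3,:3].T+T[:3,3]
def circ(xy):
    # min enclosing & lsq on hull
    h=cv2.convexHull(xy.astype(np.float32))[:,0]
    A=np.c_[2*h,np.ones(len(h))]; s=np.linalg.lstsq(A,(h**2).sum(1),rcond=None)[0]
    return s[:2],np.sqrt(s[2]+s[0]**2+s[1]**2)
E
python3 - <<'E'
from station import arm
from h import *
for n in ["top","scene"]:
    d=np.load(f"pics/{n}0.npy"); i=arm.camera_info(n); W=world(i,d)
    for nm,(lo,hi) in dict(lid=(.08,.1),rim=(.026,.036)).items():
        m=((d>0)&(W[...,2]>lo)&(W[...,2]<hi)&(W[...,0]>.2)&(W[...,0]<.7)).astype(np.uint8)
        k,l,st,c=cv2.connectedComponentsWithStats(m)
        for j in range(1,k):
            if st[j,4]>60:
                p=W[l==j]; cc,r=circ(p[:,:2]); print(n,nm,st[j].tolist(),np.round(c[j]),"C",cc.round(4),"r",r.round(4),"z",np.median(p[:,2]).round(4))
    # bench z
    m=(abs(W[...,2])<.02)&(d>0); print(n,"bench",np.median(W[m][:,2]))
E
```

```text
top lid [344, 143, 62, 24, 334] [373. 158.] C [ 0.7266 -0.0712] r 0.0553 z 0.0886
top lid [170, 205, 37, 36, 1058] [188. 223.] C [0.5426 0.1961] r 0.0276 z 0.0879
top lid [283, 215, 37, 37, 1063] [301. 233.] C [0.5482 0.025 ] r 0.0276 z 0.0896
top lid [343, 233, 38, 37, 1088] [361. 251.] C [ 0.5331 -0.0687] r 0.0275 z 0.0895
top lid [541, 283, 24, 31, 183] [549. 300.] C [ 0.5004 -0.3628] r 0.0225 z 0.0901
top rim [342, 157, 58, 22, 116] [368. 171.] C [ 0.7265 -0.071 ] r 0.0554 z 0.0306
top rim [281, 231, 42, 32, 266] [302. 252.] C [0.5477 0.0247] r 0.0338 z 0.031
top rim [337, 243, 43, 37, 240] [354. 268.] C [ 0.5326 -0.0686] r 0.0338 z 0.0309
top rim [395, 254, 43, 43, 378] [416. 276.] C [ 0.5179 -0.1625] r 0.034 z 0.0311
top rim [528, 289, 17, 29, 72] [533. 306.] C [ 0.5001 -0.3624] r 0.0224 z 0.0302
top rim [130, 310, 55, 52, 973] [159. 337.] C [0.3719 0.226 ] r 0.0382 z 0.0334
top rim [187, 369, 9, 15, 67] [191. 376.] C [0.3188 0.1608] r 0.0101 z 0.0289
top rim [313, 377, 8, 13, 64] [316. 382.] C [ 0.334  -0.0266] r 0.008 z 0.0307
top rim [344, 377, 55, 25, 515] [373. 390.] C [ 0
[... 718 characters left out ...]
 0.0874
scene rim [295, 185, 83, 26, 508] [333. 199.] C [ 0.3165 -0.1416] r 0.0865 z 0.0316
scene rim [191, 197, 22, 8, 95] [202. 200.] C [ 0.5011 -0.3608] r 0.0218 z 0.031
scene rim [250, 216, 36, 16, 218] [268. 223.] C [ 0.5194 -0.1615] r 0.0344 z 0.0291
scene rim [443, 224, 32, 12, 139] [457. 230.] C [0.3199 0.1472] r 0.0284 z 0.0307
scene rim [283, 233, 38, 14, 270] [301. 240.] C [ 0.5353 -0.0667] r 0.0339 z 0.0304
scene rim [466, 237, 49, 22, 481] [491. 249.] C [0.3674 0.2282] r 0.0416 z 0.0325
scene rim [320, 247, 40, 16, 302] [339. 256.] C [0.5496 0.0261] r 0.034 z 0.0304
scene rim [415, 273, 35, 16, 207] [431. 283.] C [0.5447 0.1974] r 0.0265 z 0.0307
scene bench 0.009999698142736602
```

```bash
cat >> h.py <<'E'
from scipy.spatial.transform import Rotation as Ro
def Rt(t):
    t=np.radians(t);y=np.array([np.cos(t),np.sin(t),0]);z=np.array([0,0,-1.]);return np.c_[np.cross(y,z),y,z]
def go(o,p,t=-9.0):
    R=np.array(o["ee_rot"]);q=np.array(o["position"])
    s=R.T@(np.array(p)-q)*1000; r=Ro.from_matrix(R.T@Rt(t)).as_rotvec()
    print("shift",s.round(1).tolist(),"rot",r.round(4).tolist(),"dist",np.linalg.norm(s).round())
E
python3 - <<'E'
from station import arm
from h import *
go(arm.get_obs(),(.5426,.1961,.17))
E
```

```text
shift [-478.9, -202.8, 85.9] rot [-0.0012, 0.0011, 1.4831] dist 527.0
```

{"op": "step_arm", "data": {
  "commands": [
    [-10,-4,2,0,0,0.03],
    [-29,-12,5,0,0,0.09],
    [-53,-22,9,0,0,0.163],
    [-77,-32,14,0,0,0.237],
    [-105,-45,19,0,0,0.326],
    [-134,-57,24,0,0,0.415],
    [-163,-69,29,0,0,0.504],
    [-192,-81,34,0,0,0.593],
    [-220,-93,40,0,0,0.682],
    [-249,-105,45,0,0,0.771],
    [-278,-118,50,0,0,0.86],
    [-306,-130,55,0,0,0.949],
    [-335,-142,60,0,0,1.038],
    [-364,-154,65,0,0,1.127],
    [-393,-166,70,0,0,1.216],
    [-421,-178,76,0,0,1.305],
    [-445,-189,80,0,0,1.379],
    [-465,-197,83,0,0,1.439],
    [-474,-201,85,0,0,1.468],
    [-479,-203,86,-0.001,0.001,1.483]
  ],
  "gripper": 85
}}

```text
time: 2.1
position: [0.5428, 0.1948, 0.1693]
ee_rot: [[0.159, 0.987, -0.001], [0.987, -0.159, -0.0], [-0.001, -0.001, -1.0]]
contact_force: [-0.3, -0.0, 0.4]
gripper_width: 0.0849
```

```bash
python3 - <<'E'
from station import arm
from h import *
o=arm.get_obs()
print(o["time"],np.round(o["position"],4),np.round(o["joints"],1),np.round(o["joint_vel"],1))
p,d=arm.grab_frame("wrist"); cv2.imwrite("pics/w1.png",p[:,:,::-1])
i=arm.camera_info("wrist");T=np.eye(4);T[:3,:3]=o["ee_rot"];T[:3,3]=o["position"];T=T@i["tool_from_camera"]
W=world(i,d,T)
m=((d>0)&(W[...,2]>.08)&(W[...,2]<.1)).astype(np.uint8)
k,l,st,c=cv2.connectedComponentsWithStats(m)
for j in range(1,k):
    if st[j,4]>200:
        q=W[l==j];cc,r=circ(q[:,:2]);print(st[j],cc.round(4),r.round(4),np.median(q[:,2]).round(4))
go(o,(.5426,.1961,.068))
E
```

```text
2.1 [0.5428 0.1948 0.1693] [ 19.7  13.6  -5.5  71.    0.  118.9] [-3.4  2.4  2.7 -0.5  0.9  3.3]
[ 265  217  101   97 7581] [0.5423 0.1954] 0.0278 0.087
shift [1.3, -0.3, 101.3] rot [-0.0011, 0.0006, -0.0022] dist 101.0
```

View pics/w1.png

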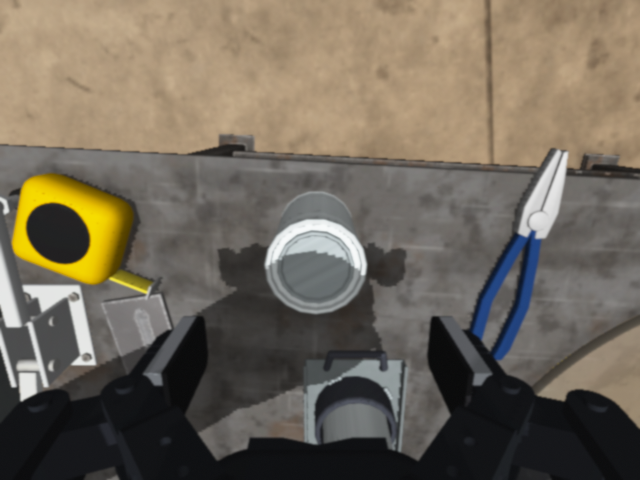

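The wrist view has the tin lid at (316,266), centred between the fingers. It matches the top camera to within 1 mm, so I descend.

{"op": "step_arm", "data": {
  "commands": [
    [0,0,6,0,0,0],
    [0.5,0,18,0,0,0],
    [1,0,32,0,0,0],
    [1,0,48,0,0,-0.002],
    [1,0,64,0,0,-0.002],
    [1,0,80,0,0,-0.002],
    [1,0,92,0,0,-0.002],
    [1,0,99,0,0,-0.002],
    [1,0,101,0,0,-0.002],
    [1,0,101,0,0,-0.002]
  ]
}}

```text
time: 3.15
position: [0.5431, 0.196, 0.0683]
ee_rot: [[0.156, 0.988, -0.001], [0.988, -0.156, -0.0], [-0.001, -0.001, -1.0]]
contact_force: [0.2, 0.6, 0.8]
gripper_width: 0.0846
```

{"op": "step_arm", "data": {
  "commands": [
    [0,0,0,0,0,0],
    [0,0,0,0,0,0],
    [0,0,0,0,0,0],
    [0,0,0,0,0,0],
    [0,0,0,0,0,0],
    [0,0,0,0,0,0],
    [0,0,0,0,0,0]
  ],
  "gripper": 40
}}

```text
time: 3.85
position: [0.5435, 0.1962, 0.0693]
ee_rot: [[0.156, 0.988, 0.001], [0.988, -0.156, 0.0], [0.0, 0.001, -1.0]]
contact_force: [-1.9, 0.6, 6.3]
gripper_width: 0.0545
```

{"op": "step_arm", "data": {
  "commands": [
    [0,0,-2,0,0,0],
    [0,0,-8,0,0,0],
    [0,0,-18,0,0,0],
    [0,0,-32,0,0,0],
    [0,0,-48,0,0,0],
    [0,0,-64,0,0,0],
    [0,0,-80,0,0,0],
    [0,0,-96,0,0,0],
    [0,0,-110,0,0,0],
    [0,0,-121,0,0,0],
    [0,0,-128,0,0,0],
    [0,0,-130,0,0,0],
    [0,0,-130,0,0,0],
    [0,0,-130,0,0,0],
    [0,0,-130,0,0,0]
  ]
}}

```text
time: 5.35
position: [0.5431, 0.1961, 0.1985]
ee_rot: [[0.156, 0.988, -0.001], [0.988, -0.156, -0.0], [-0.0, -0.001, -1.0]]
contact_force: [0.5, -0.1, -1.6]
gripper_width: 0.0547
```

```bash
cat > wt.py <<'E'
from station import arm
from h import *
o=arm.get_obs()
print(o["time"],np.round(o["position"],4),"F",np.round(o["contact_force"],2),"tq",np.round(o["wrist_torque"],3),"eff",np.round(o["effort"],2),"vel",np.round(o["joint_vel"],1),o["gripper_width"])
E
cat > wc.py <<'E'
from station import arm
from h import *
import sys
def look(name,lo,hi,cam="wrist"):
    o=arm.get_obs()
    p,d=arm.grab_frame(cam); cv2.imwrite(f"pics/{name}.png",p[:,:,::-1])
    i=arm.camera_info(cam)
    if cam=="wrist":
        T=np.eye(4);T[:3,:3]=o["ee_rot"];T[:3,3]=o["position"];T=T@i["tool_from_camera"]
    else: T=i["world_from_camera"]
    W=world(i,d,T)
    m=((d>0)&(W[...,2]>lo)&(W[...,2]<hi)).astype(np.uint8)
    k,l,st,c=cv2.connectedComponentsWithStats(m)
    for j in range(1,k):
        if st[j,4]>150:
            q=W[l==j];cc,r=circ(q[:,:2])
            if .02<r<.04: print(st[j].tolist(),cc.round(4),r.round(4),np.median(q[:,2]).round(4))
    return o,p,d,W
E
python3 wt.py; python3 - <<'E'
from wc import *
o,p,d,W=look("w2",.2,.24)
go(o,(.518,-.1625,.199))
E
```

```text
5.35 [0.5431 0.1961 0.1985] F [ 0.47 -0.15 -1.59] tq [ 0.031 -0.019  0.015] eff [  0.   -51.39  36.07   0.     0.    -0.  ] vel [ 0.  -0.1  0.1  0.   0.1  0. ] 0.05466946421287324
shift [-358.1, 31.3, -0.4] rot [-0.0006, 0.0003, 0.0001] dist 359.0
```

View pics/w2.png

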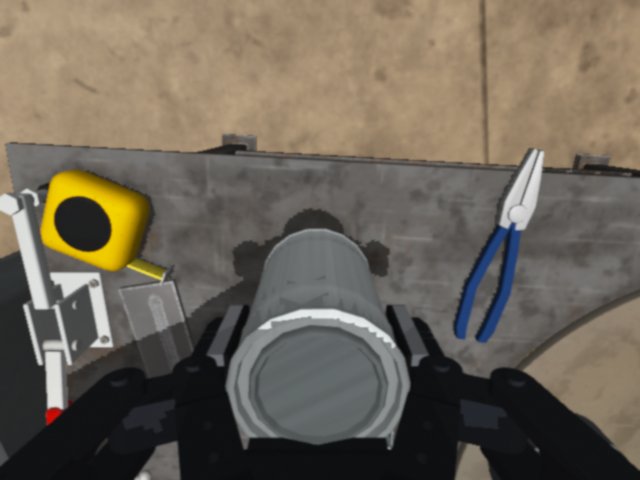

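{"op": "step_arm", "data": {
  "commands": [
    [-4,0,0,0,0,0],
    [-14,1,0,0,0,0],
    [-32,3,0,0,0,0],
    [-56,5,0,0,0,0],
    [-84,7,0,0,0,0],
    [-112,10,0,0,0,0],
    [-140,12,0,0,0,0],
    [-168,15,0,0,0,0],
    [-196,17,0,0,0,0],
    [-224,20,0,0,0,0],
    [-252,22,0,0,0,0],
    [-280,25,0,0,0,0],
    [-306,27,0,0,0,0],
    [-328,29,0,0,0,0],
    [-344,30,0,0,0,0],
    [-354,31,0,0,0,0],
    [-358,31.3,0,0,0,0],
    [-358,31.3,0,-0.001,0,0],
    [-358,31.3,0,-0.001,0,0]
  ]
}}

```text
time: 7.3
position: [0.5181, -0.1618, 0.1987]
ee_rot: [[0.156, 0.988, 0.0], [0.988, -0.156, -0.0], [0.0, 0.0, -1.0]]
contact_force: [0.0, 0.5, -2.6]
gripper_width: 0.0544
```

```bash
python3 wt.py; python3 - <<'E'
from wc import *
o,p,d,W=look("t2",.2,.24,"top")
o,p2,d,W=look("t2r",.026,.036,"top")
go(o,(.518,-.1625,.11)); print(np.round(o["ee_rot"],4).tolist())
E
```

```text
7.3 [ 0.5181 -0.1618  0.1987] F [ 0.01  0.52 -2.65] tq [ 0.049  0.012 -0.013] eff [-5.000e-01 -4.680e+01  3.593e+01 -3.000e-02 -2.000e-02 -1.000e-02] vel [ 0.4 -0.   0.1  0.1  0.  -0.1] 0.054358954815643915
[418, 235, 20, 57, 409] [ 0.4967 -0.124 ] 0.034 0.2182
[281, 231, 42, 32, 260] [0.548  0.0248] 0.0338 0.0307
[337, 243, 43, 37, 244] [ 0.5326 -0.0686] 0.0337 0.0311
[395, 255, 33, 42, 206] [ 0.5176 -0.1619] 0.0336 0.031
[130, 310, 55, 52, 955] [0.3718 0.2259] 0.0383 0.0334
[344, 377, 42, 22, 373] [ 0.3497 -0.1023] 0.0291 0.0331
[330, 428, 37, 18, 294] [ 0.2596 -0.0843] 0.0205 0.0327
shift [-0.8, -0.1, 88.7] rot [0.0005, 0.0001, 0.0011] dist 89.0
[[0.1553, 0.9879, 0.0004], [0.9879, -0.1553, -0.0002], [-0.0001, 0.0005, -1.0]]
```

View pics/t2.png

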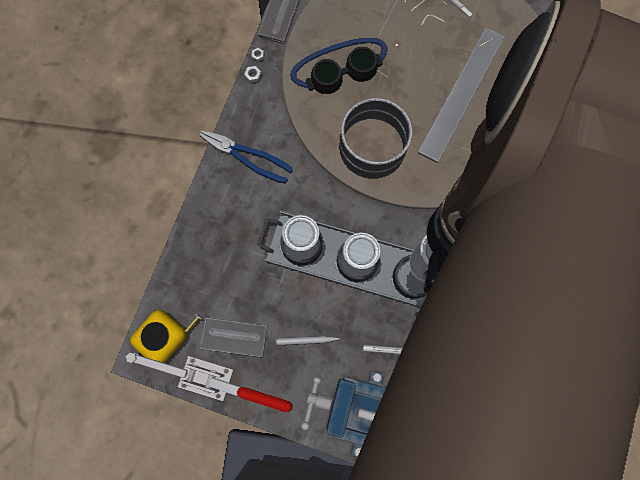

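{"op": "step_arm", "data": {
  "commands": [
    [0,0,4,0,0,0],
    [-0.5,0,14,0,0,0],
    [-0.8,-0.2,28,0,0,0],
    [-0.8,-0.2,44,0,0,0],
    [-0.8,-0.2,60,0,0,0],
    [-0.8,-0.2,74,0,0,0],
    [-0.8,-0.2,84,0,0,0],
    [-0.8,-0.2,88,0,0,0],
    [-0.8,-0.2,88,0,0,0],
    [-0.8,-0.2,88,0,0,0]
  ]
}}

```text
time: 8.4
position: [0.5182, -0.1625, 0.1112]
ee_rot: [[0.155, 0.988, 0.001], [0.988, -0.155, -0.0], [-0.0, 0.001, -1.0]]
contact_force: [0.8, -0.6, -2.1]
gripper_width: 0.0544
```

```bash
python3 wt.py; python3 - <<'E'
from wc import *
o,p,d,W=look("s3",.2,.24,"scene")
cv2.imwrite("pics/s3c.png",cv2.resize(p[130:270,200:360,::-1],None,fx=4,fy=4))
o,p,d,W=look("t3",.2,.24,"top")
cv2.imwrite("pics/t3c.png",cv2.resize(p[200:320,330:490,::-1],None,fx=4,fy=4))
go(o,(.5178,-.1625,.0705)); 
E
```

```text
8.4 [ 0.5182 -0.1625  0.1112] F [ 0.78 -0.6  -2.11] tq [-0.017  0.012  0.009] eff [ 2.000e-02 -4.709e+01  3.402e+01 -1.000e-02  0.000e+00 -0.000e+00] vel [-0.  -0.3  0.4  0.1 -0.1  0. ] 0.05443664373079191
[179, 100, 32, 22, 532] [ 0.5028 -0.3598] 0.0294 0.223
[244, 114, 42, 26, 821] [ 0.5209 -0.1611] 0.0378 0.2228
[589, 291, 22, 19, 155] [ 0.4968 -0.3618] 0.027 0.2311
shift [-0.0, -0.6, 40.9] rot [0.0016, 0.0003, 0.0013] dist 41.0
```

View pics/s3c.png

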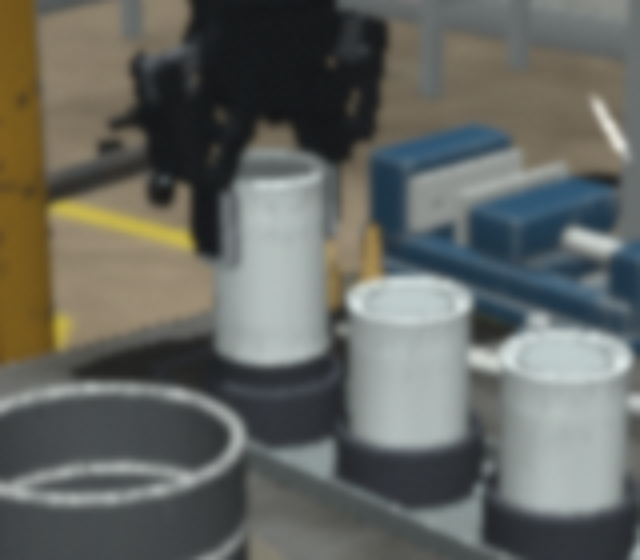

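View pics/t3c.png

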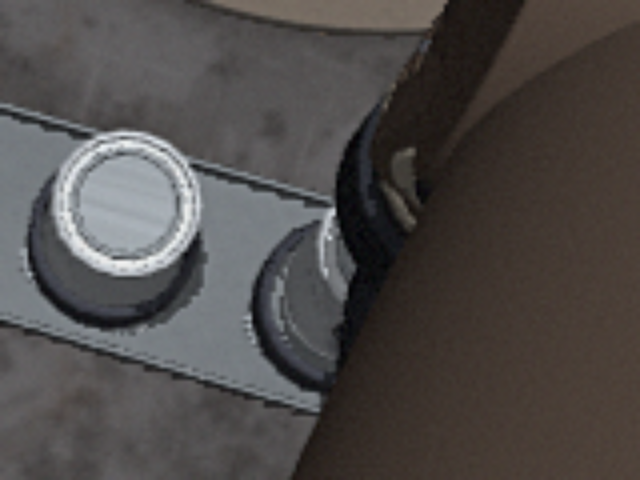

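The scene crop has the tin (columns 218–330) centred over the socket (213–340). I lower it in, checking force on the way.

{"op": "step_arm", "data": {
  "commands": [
    [0,-0.3,3,0,0,0],
    [0,-0.5,8,0.001,0,0],
    [0,-0.5,13,0.001,0,0],
    [0,-0.5,18,0.001,0,0],
    [0,-0.5,22,0.001,0,0],
    [0,-0.5,25,0.001,0,0],
    [0,-0.5,25,0.001,0,0]
  ]
}}

```text
time: 9.2
position: [0.5176, -0.1624, 0.0858]
ee_rot: [[0.155, 0.988, -0.0], [0.988, -0.155, -0.0], [-0.0, -0.0, -1.0]]
contact_force: [-1.1, -0.9, -2.2]
gripper_width: 0.0547
```

{"op": "step_arm", "data": {
  "commands": [
    [0,0,3,0,0,0],
    [0,0,7,0,0,0],
    [0,0,10.5,0,0,0],
    [0,0,13,0,0,0],
    [0,0,14,0,0,0],
    [0,0,14.7,0,0,0],
    [0,0,14.7,0,0,0]
  ]
}}

```text
time: 9.9
position: [0.5176, -0.1624, 0.0711]
ee_rot: [[0.155, 0.988, -0.0], [0.988, -0.155, -0.0], [-0.0, -0.0, -1.0]]
contact_force: [1.1, -0.8, -2.3]
gripper_width: 0.0546
```

{"op": "step_arm", "data": {
  "commands": [
    [0,0,0.7,0,0,0],
    [0,0,1.4,0,0,0],
    [0,0,1.4,0,0,0]
  ]
}}

```text
time: 10.2
position: [0.5177, -0.1625, 0.0708]
ee_rot: [[0.155, 0.988, 0.001], [0.988, -0.155, -0.0], [-0.0, 0.001, -1.0]]
contact_force: [-3.6, 1.3, 5.9]
gripper_width: 0.0547
```

Contact at TCP z 0.0708, which is the expected seated height. I release and rise.

{"op": "step_arm", "data": {
  "commands": [
    [0,0,0,0,0,0],
    [0,0,0,0,0,0],
    [0,0,0,0,0,0],
    [0,0,0,0,0,0],
    [0,0,0,0,0,0],
    [0,0,0,0,0,0]
  ],
  "gripper": 85
}}

```text
time: 10.8
position: [0.5177, -0.1625, 0.0707]
ee_rot: [[0.155, 0.988, 0.001], [0.988, -0.155, -0.0], [-0.0, 0.001, -1.0]]
contact_force: [-0.3, -0.2, -0.2]
gripper_width: 0.085
```

{"op": "step_arm", "data": {
  "commands": [
    [0,0,-4,0,0,0],
    [0,0,-14,0,0,0],
    [0,0,-28,0,0,0],
    [0,0,-44,0,0,0],
    [0,0,-60,0,0,0],
    [0,0,-76,0,0,0],
    [0,0,-90,0,0,0],
    [0,0,-98,0,0,0],
    [0,0,-100,0,0,0],
    [0,0,-100,0,0,0]
  ]
}}

```text
time: 11.8
position: [0.5178, -0.1624, 0.1709]
ee_rot: [[0.155, 0.988, 0.001], [0.988, -0.155, -0.001], [-0.0, 0.001, -1.0]]
contact_force: [-0.1, -0.5, -0.3]
gripper_width: 0.0852
```

```bash
python3 wt.py; python3 - <<'E'
from wc import *
o,p,d,W=look("w4",.08,.1)
go(o,(.5480,.0249,.17)); 
E
```

```text
11.8 [ 0.5178 -0.1624  0.1709] F [-0.07 -0.5  -0.26] tq [-0.013 -0.021  0.035] eff [ -0.   -46.68  35.39   0.11  -0.     0.  ] vel [ 0.1  0.7 -1.  -0.4 -0.1  0. ] 0.08520424603521091
[259, 18, 117, 127, 11487] [ 0.5327 -0.0697] 0.0278 0.0886
[266, 219, 101, 97, 7584] [ 0.5177 -0.1635] 0.0279 0.0885
shift [189.8, 0.8, 0.8] rot [0.001, 0.0004, 0.0013] dist 190.0
```

View pics/w4.png

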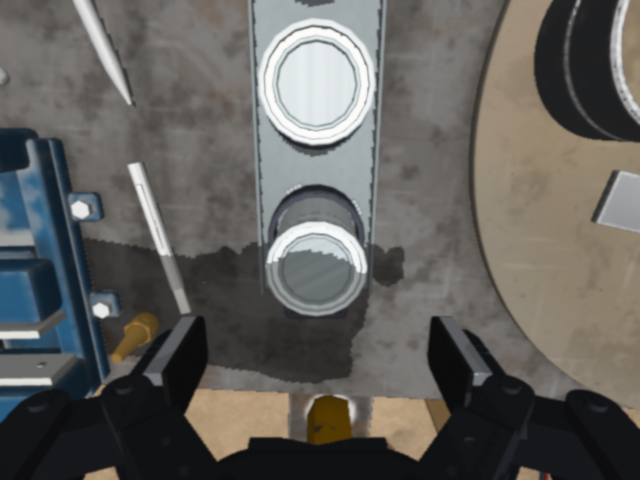

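Tin 1 is seated, with its lid at the same height as its neighbour and centred at (316,267). Next is the left tin.

{"op": "step_arm", "data": {
  "commands": [
    [4,0,0,0,0,0],
    [16,0,0,0,0,0],
    [36,0,0,0,0,0],
    [62,0,0,0,0,0.001],
    [90,0,0,0,0,0.001],
    [118,0.5,0,0,0,0.001],
    [144,0.8,0,0,0,0.001],
    [166,0.8,0.5,0,0,0.001],
    [181,0.8,0.8,0.001,0,0.001],
    [188,0.8,0.8,0.001,0,0.001],
    [189.6,0.8,0.8,0.001,0,0.001],
    [189.6,0.8,0.8,0.001,0,0.001]
  ]
}}

```text
time: 13.05
position: [0.5476, 0.0246, 0.1694]
ee_rot: [[0.156, 0.988, -0.001], [0.988, -0.156, -0.0], [-0.001, -0.001, -1.0]]
contact_force: [0.4, 0.7, 0.4]
gripper_width: 0.0848
```

```bash
python3 wt.py; python3 - <<'E'
from wc import *
o,p,d,W=look("w5",.08,.1)
go(o,(.5480,.0247,.0708)); 
E
```

```text
13.05 [0.5476 0.0246 0.1694] F [0.4  0.74 0.36] tq [-0.025  0.016 -0.01 ] eff [ 6.500e-01 -4.667e+01  3.481e+01 -1.000e-02  4.000e-02  3.000e-02] vel [-0.8 -0.2  0.   0.  -0.1 -0.1] 0.08480455260621092
[267, 218, 101, 98, 7689] [0.5479 0.0241] 0.0278 0.0885
[272, 366, 90, 78, 5532] [ 0.533  -0.0686] 0.0275 0.0883
shift [0.2, 0.5, 98.6] rot [-0.0011, 0.0006, 0.0002] dist 99.0
```

{"op": "step_arm", "data": {
  "commands": [
    [0,0.2,5,0,0,0],
    [0,0.5,16,-0.001,0,0],
    [0,0.5,32,-0.001,0,0],
    [0,0.5,50,-0.001,0,0],
    [0,0.5,68,-0.001,0,0],
    [0,0.5,84,-0.001,0,0],
    [0,0.5,94,-0.001,0,0],
    [0,0.5,98.5,-0.001,0,0],
    [0,0.5,98.5,-0.001,0,0]
  ]
}}

```text
time: 14.0
position: [0.5476, 0.0239, 0.0703]
ee_rot: [[0.157, 0.988, -0.001], [0.988, -0.157, -0.001], [-0.001, -0.001, -1.0]]
contact_force: [-0.3, 0.8, 0.9]
gripper_width: 0.0852
```

{"op": "step_arm", "data": {
  "commands": [
    [0,0,0,0,0,0],
    [0,0,0,0,0,0],
    [0,0,0,0,0,0],
    [0,0,0,0,0,0],
    [0,0,0,0,0,0],
    [0,0,0,0,0,0],
    [0,0,0,0,0,0]
  ],
  "gripper": 40
}}

```text
time: 14.7
position: [0.5481, 0.024, 0.0714]
ee_rot: [[0.157, 0.988, 0.0], [0.988, -0.157, -0.001], [-0.0, 0.0, -1.0]]
contact_force: [-1.3, -0.1, 5.7]
gripper_width: 0.0542
```

{"op": "step_arm", "data": {
  "commands": [
    [0,0,-2,0,0,0],
    [0,0,-8,0,0,0],
    [0,0,-16,0,0,0],
    [0,0,-26,0,0,0],
    [0,0,-38,0,0,0],
    [0,0,-50,0,0,0],
    [0,0,-60,0,0,0],
    [0,0,-67,0,0,0],
    [0,0,-70,0,0,0],
    [0,0,-70,0,0,0],
    [0,0,-70,0,0,0],
    [0,0,-70,0,0,0]
  ]
}}

```text
time: 15.9
position: [0.5477, 0.024, 0.1407]
ee_rot: [[0.157, 0.988, -0.001], [0.988, -0.157, -0.001], [-0.001, -0.001, -1.0]]
contact_force: [-1.4, -0.2, -2.3]
gripper_width: 0.0543
```

```bash
python3 wt.py; python3 - <<'E'
from wc import *
o,p,d,W=look("s6",.08,.1,"scene")
o=arm.get_obs(); print(o["time"],o["contact_force"])
cv2.imwrite("pics/s6c.png",cv2.resize(p[130:290,220:420,::-1],None,fx=3,fy=3))
E
```

```text
15.9 [0.5477 0.024  0.1407] F [-1.38 -0.23 -2.26] tq [ 0.002 -0.02  -0.014] eff [  0.   -48.96  35.89   0.     0.     0.  ] vel [-0.   0.1  0.1  0.  -0.  -0. ] 0.05426965758624887
[188, 168, 23, 12, 206] [ 0.5016 -0.361 ] 0.0224 0.0902
[253, 188, 29, 15, 364] [ 0.5184 -0.1624] 0.0282 0.0885
[286, 200, 32, 16, 417] [ 0.5332 -0.0683] 0.0284 0.0886
[325, 215, 32, 16, 356] [0.5509 0.027 ] 0.0263 0.0901
15.95 [ 0.3564647   0.06259736 -3.63942917]
```

View pics/s6c.png

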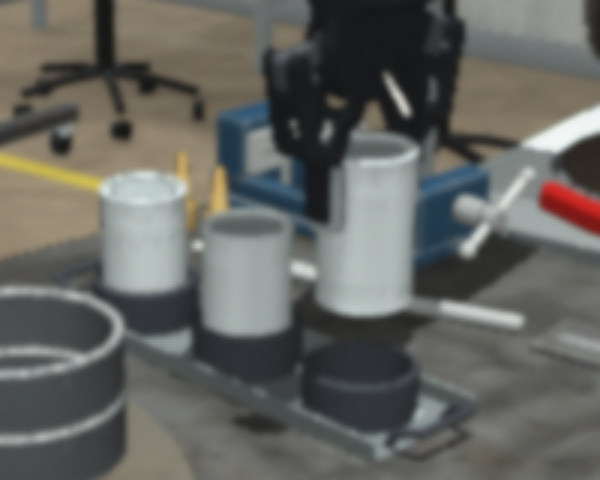

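The left tin is lifted clear of its socket and the readings (2.3 to 3.6 N) are about 0.3 kg, so it isn't the full one. I set it back.

{"op": "step_arm", "data": {
  "commands": [
    [0,0,3,0,0,0],
    [0,0,10,0,0,0],
    [0,0,20,0,0,0],
    [0,0,31,0,0,0],
    [0,0,42,0,0,0],
    [0,0,52,0,0,0],
    [0,0,60,0,0,0],
    [0,0,65,0,0,0],
    [0,0,67.5,0,0,0],
    [0,0,68,0,0,0],
    [0,0,68,0,0,0]
  ]
}}

```text
time: 17.05
position: [0.5479, 0.024, 0.0731]
ee_rot: [[0.157, 0.988, -0.0], [0.988, -0.157, -0.001], [-0.001, -0.0, -1.0]]
contact_force: [0.2, -0.9, -4.3]
gripper_width: 0.0543
```

{"op": "step_arm", "data": {
  "commands": [
    [0,0,0.7,0,0,0],
    [0,0,1.4,0,0,0],
    [0,0,2,0,0,0],
    [0,0,2,0,0,0]
  ]
}}

```text
time: 17.45
position: [0.5481, 0.024, 0.0714]
ee_rot: [[0.157, 0.988, 0.001], [0.988, -0.157, -0.001], [-0.001, 0.001, -1.0]]
contact_force: [0.0, 0.5, -0.9]
gripper_width: 0.0543
```

{"op": "step_arm", "data": {
  "commands": [
    [0,0,0.5,0,0,0],
    [0,0,1,0,0,0],
    [0,0,1,0,0,0]
  ]
}}

```text
time: 17.75
position: [0.5481, 0.024, 0.0714]
ee_rot: [[0.157, 0.988, 0.001], [0.988, -0.157, -0.001], [-0.0, 0.001, -1.0]]
contact_force: [-3.5, -0.5, 5.9]
gripper_width: 0.054
```

{"op": "step_arm", "data": {
  "commands": [
    [0,0,0,0,0,0],
    [0,0,0,0,0,0],
    [0,0,0,0,0,0],
    [0,0,0,0,0,0],
    [0,0,0,0,0,0],
    [0,0,0,0,0,0]
  ],
  "gripper": 85
}}

```text
time: 18.35
position: [0.5481, 0.024, 0.0712]
ee_rot: [[0.157, 0.988, 0.001], [0.988, -0.157, -0.001], [-0.0, 0.001, -1.0]]
contact_force: [-0.6, -0.3, -0.6]
gripper_width: 0.0851
```

{"op": "step_arm", "data": {
  "commands": [
    [0,0,-4,0,0,0],
    [0,0,-14,0,0,0],
    [0,0,-28,0,0,0],
    [0,0,-44,0,0,0],
    [0,0,-60,0,0,0],
    [0,0,-76,0,0,0],
    [0,0,-90,0,0,0],
    [0,0,-98,0,0,0],
    [0,0,-100,0,0,0],
    [0,0,-100,0,0,0]
  ]
}}

```text
time: 19.35
position: [0.5481, 0.0241, 0.1714]
ee_rot: [[0.157, 0.988, 0.001], [0.988, -0.157, -0.0], [-0.0, 0.001, -1.0]]
contact_force: [-0.2, 0.6, -0.7]
gripper_width: 0.0853
```

```bash
python3 wt.py; python3 - <<'E'
from wc import *
o,p,d,W=look("w7",.08,.1)
go(o,(.5330,-.0687,.17)); 
E
```

```text
19.35 [0.5481 0.0241 0.1714] F [-0.23  0.65 -0.73] tq [-0.019 -0.006 -0.011] eff [  0.   -47.4   35.41   0.1   -0.     0.  ] vel [ 0.   0.6 -1.1 -0.4 -0.   0. ] 0.08531544419319959
[267, 216, 100, 98, 7566] [0.5484 0.0242] 0.0278 0.0885
[272, 363, 88, 81, 5591] [ 0.5331 -0.0691] 0.0278 0.0883
shift [-94.0, -0.3, 1.5] rot [0.0014, 0.0003, -0.0006] dist 94.0
```

{"op": "step_arm", "data": {
  "commands": [
    [-4,0,0,0,0,0],
    [-14,0,0,0,0,0],
    [-30,0,0,0,0,0],
    [-48,0,1,0,0,0],
    [-66,-0.3,1,0.001,0,0],
    [-81,-0.3,1,0.001,0,0],
    [-90,-0.3,1.5,0.001,0,0],
    [-93.5,-0.3,1.5,0.001,0,0],
    [-94.2,-0.3,1.5,0.001,0,-0.001],
    [-94.2,-0.3,1.5,0.001,0,-0.001]
  ]
}}

```text
time: 20.4
position: [0.5328, -0.0687, 0.1695]
ee_rot: [[0.156, 0.988, -0.0], [0.988, -0.156, -0.0], [-0.0, -0.0, -1.0]]
contact_force: [0.9, 0.6, 0.1]
gripper_width: 0.085
```

```bash
python3 - <<'E'
from wc import *
o,p,d,W=look("w8",.08,.1)
go(o,(.5330,-.0689,.0708)); 
E
```

```text
[259, 17, 118, 128, 11675] [0.5482 0.0241] 0.0278 0.0886
[266, 219, 102, 98, 7686] [ 0.5327 -0.0697] 0.0279 0.0885
[272, 367, 89, 77, 5467] [ 0.518  -0.1624] 0.0274 0.0883
shift [-0.1, 0.3, 98.7] rot [-0.0004, 0.0003, 0.0007] dist 99.0
```

{"op": "step_arm", "data": {
  "commands": [
    [-0.2,0,5,0,0,0],
    [-0.3,0,16,0,0,0],
    [-0.4,0,32,0,0,0],
    [-0.4,0,50,0,0,0],
    [-0.4,0,68,0,0,0],
    [-0.4,0,84,0,0,0],
    [-0.4,0,94,0,0,0],
    [-0.4,0,98.5,0,0,0],
    [-0.4,0,98.5,0,0,0]
  ]
}}

```text
time: 21.35
position: [0.5324, -0.0688, 0.0703]
ee_rot: [[0.155, 0.988, -0.002], [0.988, -0.155, -0.0], [-0.0, -0.002, -1.0]]
contact_force: [-0.3, 0.4, 0.1]
gripper_width: 0.085
```

{"op": "step_arm", "data": {
  "commands": [
    [0,0,0,0,0,0],
    [0,0,0,0,0,0],
    [0,0,0,0,0,0],
    [0,0,0,0,0,0],
    [0,0,0,0,0,0],
    [0,0,0,0,0,0],
    [0,0,0,0,0,0]
  ],
  "gripper": 40
}}

```text
time: 22.05
position: [0.5327, -0.0688, 0.0713]
ee_rot: [[0.155, 0.988, -0.0], [0.988, -0.155, -0.0], [-0.0, -0.0, -1.0]]
contact_force: [-2.7, 0.8, 5.6]
gripper_width: 0.0545
```

{"op": "step_arm", "data": {
  "commands": [
    [0,0,-2,0,0,0],
    [0,0,-8,0,0,0],
    [0,0,-16,0,0,0],
    [0,0,-26,0,0,0],
    [0,0,-38,0,0,0],
    [0,0,-50,0,0,0],
    [0,0,-60,0,0,0],
    [0,0,-67,0,0,0],
    [0,0,-70,0,0,0],
    [0,0,-70,0,0,0],
    [0,0,-70,0,0,0],
    [0,0,-70,0,0,0]
  ]
}}

```text
time: 23.25
position: [0.5323, -0.0688, 0.1407]
ee_rot: [[0.155, 0.988, -0.001], [0.988, -0.155, 0.0], [-0.0, -0.001, -1.0]]
contact_force: [0.5, 0.6, -5.4]
gripper_width: 0.0544
```

{"op": "step_arm", "data": {
  "commands": [
    [0,0,0,0,0,0]
  ]
}}

```text
time: 23.35
position: [0.5321, -0.0687, 0.1402]
ee_rot: [[0.155, 0.988, -0.002], [0.988, -0.155, 0.0], [-0.0, -0.002, -1.0]]
contact_force: [0.3, -0.0, -5.8]
gripper_width: 0.0547
```

{"op": "step_arm", "data": {
  "commands": [
    [0,0,0,0,0,0]
  ]
}}

```text
time: 23.45
position: [0.5318, -0.0687, 0.1398]
ee_rot: [[0.155, 0.988, -0.003], [0.988, -0.155, 0.0], [-0.0, -0.003, -1.0]]
contact_force: [-0.1, -0.1, -6.1]
gripper_width: 0.0541
```

About 5.8 N (0.59 kg), so this is clearly the full tin. I set it back as asked, then take it up again to finish.

```bash
python3 - <<'E'
from wc import *
o=arm.get_obs()
go(o,(.5327,-.0688,.073),np.degrees(np.arctan2(-.155,.988)))
E
```

```text
shift [0.1, 1.1, 66.8] rot [-0.003, 0.0003, -0.0003] dist 67.0
```

{"op": "step_arm", "data": {
  "commands": [
    [0,0.4,3,-0.001,0,0],
    [0,0.8,10,-0.002,0,0],
    [0,1.1,20,-0.003,0,0],
    [0,1.1,31,-0.003,0,0],
    [0,1.1,42,-0.003,0,0],
    [0,1.1,52,-0.003,0,0],
    [0,1.1,60,-0.003,0,0],
    [0,1.1,64,-0.003,0,0],
    [0,1.1,66,-0.003,0,0],
    [0,1.1,66.5,-0.003,0,0],
    [0,1.1,66.5,-0.003,0,0]
  ]
}}

```text
time: 24.55
position: [0.5331, -0.0689, 0.0737]
ee_rot: [[0.155, 0.988, 0.001], [0.988, -0.155, -0.0], [-0.0, 0.001, -1.0]]
contact_force: [0.3, -0.3, -6.2]
gripper_width: 0.0544
```

{"op": "step_arm", "data": {
  "commands": [
    [0,0,0.7,0,0,0],
    [0,0,1.3,0,0,0],
    [0,0,1.9,0,0,0],
    [0,0,2.4,0,0,0],
    [0,0,2.4,0,0,0]
  ]
}}

```text
time: 25.05
position: [0.5331, -0.0689, 0.0714]
ee_rot: [[0.155, 0.988, 0.001], [0.988, -0.155, -0.0], [-0.0, 0.001, -1.0]]
contact_force: [0.5, -0.3, -5.2]
gripper_width: 0.0544
```

{"op": "step_arm", "data": {
  "commands": [
    [0,0,0.5,0,0,0],
    [0,0,1,0,0,0],
    [0,0,1,0,0,0]
  ]
}}

```text
time: 25.35
position: [0.5331, -0.0689, 0.0713]
ee_rot: [[0.155, 0.988, 0.002], [0.988, -0.155, -0.0], [-0.0, 0.002, -1.0]]
contact_force: [-4.1, 0.7, 4.5]
gripper_width: 0.0545
```

Seated: the force swung from −6 to +4.5 N. I release, check, re-grip and lift high.

{"op": "step_arm", "data": {
  "commands": [
    [0,0,0,0,0,0],
    [0,0,0,0,0,0],
    [0,0,0,0,0,0],
    [0,0,0,0,0,0],
    [0,0,0,0,0,0],
    [0,0,0,0,0,0]
  ],
  "gripper": 85
}}

```text
time: 25.95
position: [0.5331, -0.0689, 0.0713]
ee_rot: [[0.155, 0.988, 0.002], [0.988, -0.155, -0.0], [-0.0, 0.002, -1.0]]
contact_force: [0.4, 0.4, 0.2]
gripper_width: 0.0848
```

```bash
python3 wt.py; python3 - <<'E'
from wc import *
o,p,d,W=look("s9",.08,.1,"scene")
cv2.imwrite("pics/s9c.png",cv2.resize(p[130:290,220:420,::-1],None,fx=3,fy=3))
go(o,(.5330,-.0688,.0708))
E
```

```text
25.95 [ 0.5331 -0.0689  0.0713] F [0.35 0.44 0.18] tq [-0.007  0.003 -0.009] eff [-0.000e+00 -4.667e+01  3.274e+01 -2.000e-02 -0.000e+00 -0.000e+00] vel [ 0.1 -0.1  0.   0.   0.1 -0.1] 0.08477583041701456
[188, 168, 23, 12, 201] [ 0.5032 -0.3597] 0.0227 0.0899
[253, 188, 13, 15, 158] [ 0.5172 -0.1623] 0.0283 0.0884
[324, 213, 34, 19, 490] [0.5484 0.0256] 0.0287 0.0888
shift [0.1, -0.2, 0.5] rot [0.0016, 0.0002, 0.0012] dist 1.0
```

View pics/s9c.png

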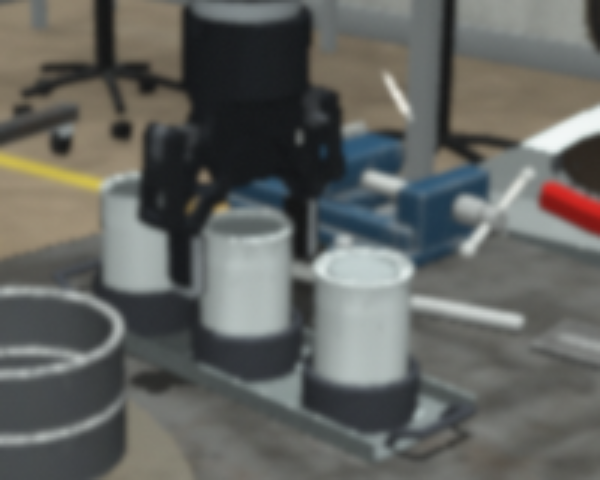

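All three tins stand seated, with the fingers open round the middle one. I re-grip and lift 190 mm.

{"op": "step_arm", "data": {
  "commands": [
    [0,0,0.3,0.001,0,0.001],
    [0,0,0.3,0.001,0,0.001],
    [0,0,0.3,0.001,0,0.001],
    [0,0,0.3,0.001,0,0.001],
    [0,0,0.3,0.001,0,0.001],
    [0,0,0.3,0.001,0,0.001],
    [0,0,0.3,0.001,0,0.001]
  ],
  "gripper": 40
}}

```text
time: 26.7
position: [0.5331, -0.0689, 0.0713]
ee_rot: [[0.156, 0.988, 0.001], [0.988, -0.156, -0.0], [-0.0, 0.001, -1.0]]
contact_force: [-2.8, -0.1, 5.9]
gripper_width: 0.0546
```

{"op": "step_arm", "data": {
  "commands": [
    [0,0,-2,0,0,0],
    [0,0,-8,0,0,0],
    [0,0,-16,0,0,0],
    [0,0,-26,0,0,0],
    [0,0,-38,0,0,0],
    [0,0,-52,0,0,0],
    [0,0,-67,0,0,0],
    [0,0,-83,0,0,0],
    [0,0,-99,0,0,0],
    [0,0,-115,0,0,0],
    [0,0,-131,0,0,0],
    [0,0,-146,0,0,0],
    [0,0,-160,0,0,0],
    [0,0,-172,0,0,0],
    [0,0,-181,0,0,0],
    [0,0,-187,0,0,0],
    [0,0,-190,0,0,0],
    [0,0,-190,0,0,0],
    [0,0,-190,0,0,0],
    [0,0,-190,0,0,0]
  ]
}}

```text
time: 28.7
position: [0.5327, -0.0688, 0.2606]
ee_rot: [[0.156, 0.988, -0.0], [0.988, -0.156, -0.0], [-0.0, -0.0, -1.0]]
contact_force: [0.1, 0.3, -6.2]
gripper_width: 0.0542
```

{"op": "step_arm", "data": {
  "commands": [
    [0,0,0,-0.001,0,0],
    [0,0,0,-0.001,0,0],
    [0,0,0,-0.001,0,0],
    [0,0,0,-0.001,0,0],
    [0,0,0,-0.001,0,0]
  ]
}}

```text
time: 29.2
position: [0.5327, -0.0688, 0.2606]
ee_rot: [[0.156, 0.988, 0.0], [0.988, -0.156, -0.0], [-0.0, 0.001, -1.0]]
contact_force: [0.4, -0.2, -6.0]
gripper_width: 0.0542
```

```bash
python3 wt.py; python3 - <<'E'
from wc import *
o,p,d,W=look("s10",.08,.1,"scene")
look("t10",.08,.1,"top")
E
```

```text
29.2 [ 0.5327 -0.0688  0.2606] F [ 0.43 -0.23 -5.95] tq [-0.013 -0.014 -0.026] eff [ -0.   -48.16  37.95  -0.     0.     0.  ] vel [-0.   0.1  0.1  0.   0.  -0. ] 0.05423875997425163
[188, 168, 23, 12, 206] [ 0.5014 -0.3611] 0.0223 0.0903
[253, 188, 29, 15, 364] [ 0.5185 -0.1617] 0.0281 0.0886
[324, 213, 34, 19, 489] [0.549  0.0254] 0.0284 0.0888
[541, 283, 24, 32, 189] [ 0.5004 -0.3632] 0.0226 0.0906
```

View pics/s10.png

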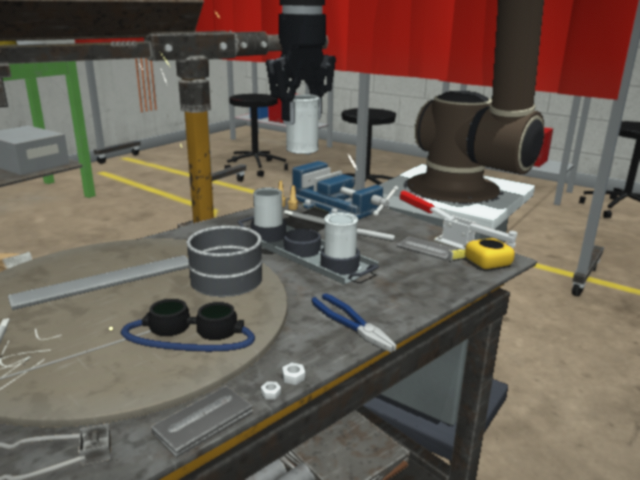

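View pics/t10.png

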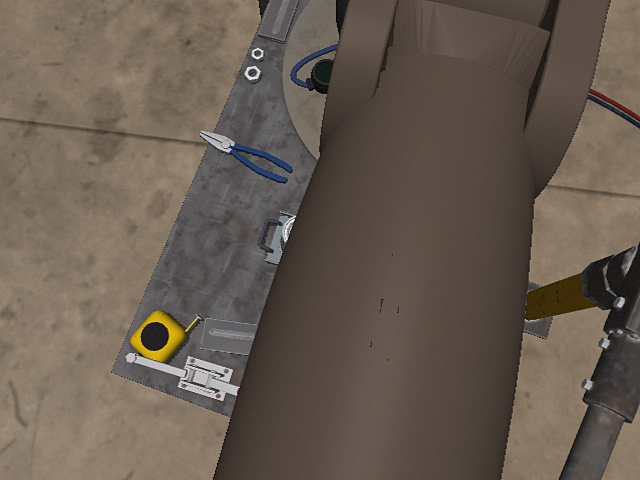

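The scene view shows the full tin held upright at (303,125), with its base about 0.19 m up. The other two stand in the rack at (268,205) and (341,240), and the pliers and other tools are where they were.

```bash
python3 -c "
from station import arm
print(arm.sign_off())"
```

```text
the job is handed in; nothing more can be done
None
```

The job is handed in with the full tin held up in the gripper, after about 29 s of the 72 s allowed.

- **Loose tin:** I lifted it from the bench, felt about 0.22 kg, and set it in the empty right-hand socket.
- **Left tin:** I lifted it right out, felt about 0.3 to 0.4 kg (the readings were noisy), and set it back.
- **Right (middle-socket) tin:** I lifted it right out and felt about 0.6 kg, clearly the heaviest. I set it back and released it, then gripped and lifted it again.

**Last checks:** the full tin is still and upright to about 0.001 rad, with its base about 19 cm above the bench and the force steady near 6 N. The scene camera measured the other two lids at seated height, centred over their sockets. The pliers and the other tools that could be seen had not moved.

In the last top picture the arm hid most of the rack and the nearby small tools. For those I relied on the scene view, which showed nothing disturbed. None of the checks failed or disagreed.

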